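# Put the grinding laps away by size

### The job

Put the three loose iron grinding laps away in their case. Prise up its clear dust cover with the cranked scraper, blade under the front lip, tip the cover right back so that it stands open, and slide each lap along the bench, without lifting it, into the row made for its size until all of it is inside, in front of its stored twin. Finish with the cover open, the scraper lying flat on the bench outside the case, and the bottle, jar and brush left as they were.

Things in the scene. Friction and masses are not known exactly. Their poses are not given: they have to be found in the camera images.
- case: Lap case: a low floorless frame of pale wood screwed to the bench, 372 mm wide (y), 217 mm deep (x), walls 12 mm thick, 30 mm high, open on the robot's side. Origin on the bench at the middle of its open mouth; +x points into the case, +y left along the mouth. Three rows side by side in it, pitch 116 mm; the bench is their floor. Cover's hinge line: x = 217 mm, z = 31 mm.
- cover: Clear acrylic dust cover hinged at the case's back, shut at first, axes as the case's, 374 mm wide, 225 mm deep, 4 mm thick, top 36 mm up. Its front lip, as thick, with a bright metal strip, hangs to 8 mm above the bench and bars the rows. Origin: middle of the lip's bottom edge, 6 mm in front of the case's mouth when shut. Opens 100 deg; stiff hinge stays anywhere, 2.5 N at the lip lifts it.
- knife: Cranked scraper, 0.14 kg, 200 mm long, lying flat. Origin on the bench under the grip point of its flat-sided wooden handle; +x points to the blade. Handle 24 mm wide, 2 to 24 mm above the bench, from x = -70 to +25 mm; beyond the crank a stiff flat blade, 34 mm wide, 2 mm thick, lies on the bench from x = 55 to its tip at 129 mm.
- knife_tip (a point): Middle of the scraper blade's front edge, 1 mm above its underside.
- row_small: The row for the 60 mm laps: the channel, 70 mm wide, between two brown wooden rails 10 mm high whose round noses stand 16 mm behind the case's mouth line, closed at x = 205 mm. Origin on the bench at the middle of the row's mouth, on that line; +x into the row. Which row lies left, middle or right changes. A stored lap of the same size lies at its back end.
- row_medium: The row for the 75 mm laps: the channel, 85 mm wide, between two brown wooden rails 10 mm high whose round noses stand 16 mm behind the case's mouth line, closed at x = 205 mm. Origin on the bench at the middle of the row's mouth, on that line; +x into the row. Which row lies left, middle or right changes. A stored lap of the same size lies at its back end.
- row_large: The row for the 90 mm laps: the channel, 100 mm wide, between two brown wooden rails 10 mm high whose round noses stand 16 mm behind the case's mouth line, closed at x = 205 mm. Origin on the bench at the middle of the row's mouth, on that line; +x into the row. Which row lies left, middle or right changes. A stored lap of the same size lies at its back end.
- lap_small: Loose cast-iron grinding lap to be put away: plain dark disc 60 mm in diameter, 20 mm thick, about 0.4 kg, grooved face up, on the bench in front of the case. Origin at the centre of its underside.
- lap_medium: Loose cast-iron grinding lap to be put away: plain dark disc 75 mm in diameter, 20 mm thick, about 0.62 kg, grooved face up, on the bench in front of the case. Origin at the centre of its underside.
- lap_large: Loose cast-iron grinding lap to be put away: plain dark disc 90 mm in diameter, 20 mm thick, about 0.9 kg, grooved face up, on the bench in front of the case. Origin at the centre of its underside.
- mate_small: Stored lap, 60 mm in diameter, 20 mm thick, at the back of its row. Origin at the centre of its underside.
- mate_medium: Stored lap, 75 mm in diameter, 20 mm thick, at the back of its row. Origin at the centre of its underside.
- mate_large: Stored lap, 90 mm in diameter, 20 mm thick, at the back of its row. Origin at the centre of its underside.
- water_bottle: Green bottle, 64 mm in diameter, 200 mm tall, standing left of the case. Origin at its underside. Bystander.
- powder_jar: White jar, 72 mm in diameter, 75 mm tall, standing right of the case. Origin at its underside. Bystander.
- brush: Flat brush with a wooden handle, 200 mm long, lying on the bench at the left. Origin about its middle. Bystander.
Mind the look-alikes: they are no part of the job. What is shaped like the knife but green, pink or red is not meant.

How it is judged:
By the outcome, as a careful person would: the job done as asked, in the order asked, and still so for the second after the job is handed in, with the robot touching nothing.
It also fails if it takes over 72 s, if anything falls off the work surface, if the arm or the gripper's body presses on something with over 40 N, if the wrist force passes 120 N, or if a joint passes its speed limit or range.

### The arm

A 7-joint arm with a two-finger parallel gripper is mounted at the origin on the work surface. World frame = base frame: x ahead of the robot, y to its left, z up, the work surface at z = 0. Lengths are in m, angles in rad, forces in N, time in s.
With the tool pointing down it reaches from about 0.425 to 0.825 m from the base axis. Payload 3.6 kg.
Tool frame: the origin (TCP) lies at the very end of the fingers, on their centre line; the grasp point (between the pads) lies 19 mm behind it; z points along the fingers, y is the line along which they close (so a half turn about z gives the same grasp; the last joint's range is limited). The gripper opens to 93 mm and grips with 3 to 60 N. Pads are 15 mm wide; open, the fingers measure 128 mm over their backs; the gripper's body (75 mm by 188 mm) begins 65 mm behind the grasp point.
Start: joints at [1.089, 0.615, -0.013, 1.423, 0.008, 1.103, -0.04], TCP at [0.286, -0.584, 0.219] pointing down, gripper open.
Joint ranges: [-3.12, 3.12], [-0.3, 2.06], [-1.34, 1.32], [0.26, 2.42], [-1.36, 4.5], [0.01, 1.98], [-2.84, 2.84]. Speed limits (rad/s): [2.79, 2.79, 3.14, 3.14, 3.14, 3.14, 3.14].

### API

Orientations are given as [roll, pitch, yaw] about the fixed x, y, z axes, in that order (R = Rz(yaw) Ry(pitch) Rx(roll)).
In Python, from rig import observe, read_camera, get_calibration, job_done, silhouettes, tip_of gives the robot as it stands. The module is installed in compiled form; this text tells all that it offers.
- The arm moves only by the shell command python3 -m jog 'ROWS' [FORCE]. ROWS is JSON, one flat list of numbers, 7 for each row, row after row: the shift along the tool's x, y, z in mm, then the turn, a rotation vector about the tool's x, y, z in degrees, then the finger opening in mm, from 0 to 93. A call has 1 to 12 rows; each row is the pose to reach, as a shift and turn from the pose commanded when the call began, along the tool's axes at that moment; what a row does not reach only later rows make up. A row lasts 1/10 s, in which the tool goes at most 50 mm and 8.59 degrees, less where a joint would pass 70% of its speed; a pose out of reach is approached as far as the arm can. A call with a gripper value outside its range is refused whole. The fingers move at their own pace and stop on an object; FORCE is the grip in N (left out, the last holds). Time passes only in rows, so rows that repeat a pose let the fingers close. It gives the time, the measured TCP pose, the force, the opening and the grip force at its end, in the units of the state.
- observe(): the state, without advancing time (a new reading comes with each control period).
- read_camera(name): name is "scene" or "top" or "wrist"; returns the picture (384x512x3 uint8, blue, green, red); there is no depth.
- get_calibration(name): a dict with "vfov" (degrees; the focal length in pixels is half the picture's height over the tangent of half this angle, whatever the lens; pixels are square), "cx", "cy" (the principal point, pixels), "R" (3x3) and "t" (3): a world point X has camera coordinates R X + t. Camera axes: x right, y down, z forward; pixel columns grow to the right and rows downward; lengths in m; the calibration is good to about 2 mm. A picture is of the moment at which its call begins: read the wrist's pose just before it. get_calibration takes no time and is no camera call; for the wrist camera it gives the pose at the moment of the call.
- job_done(): hands the job in; it is judged then, once.
Trained networks look in the newest picture that a camera, given by its name, has taken for a name from the list of things; names that differ only in an ending like _2 or _b are one class to them, and where a whole thing is asked for, a point or a joint stands for the part that bears it (a point fixed in the world has none). Each returns a list of dicts, best first, with "confidence" (0 to 1); they miss things now and then, are a little off and sometimes report something else, mostly with a low value. They report only what shows in the picture. A call takes as long as a camera call. They do not tell look-alikes from the thing itself.
- silhouettes(camera, target): "region" (384x512 bool, what is visible of it) and "box" ([left, top, right, bottom] in pixels, round what is visible of it).
- tip_of(camera, target): "point" ([column, row] in pixels: a listed point, or the origin of a listed thing).
The state is a dict: "time_s": time; "joint_pos": joint angles; "qvel": joint speeds; "effort": joint torques, N m; "tcp_pos": TCP position; "orientation": TCP orientation; "wrist_force": force on the tool from outside, world axes, zero at the start; "ft_torque": the same for the moment, N m; "grip_width": opening from 0.0 (shut) to 1.0 (fully open); "gripper_force": force on a finger pad.
Only numpy, scipy, OpenCV 4.12 (cv2) and the standard library are available. Lean on these libraries where they do the work, as an engineer would, in place of code of your own. Each camera call takes 0.05 s, during which the arm holds its last target. There are 200 camera calls.

## Working session

There is one attempt and no reset: what is moved stays moved. The work goes in short steps, Python scripts to look and compute and a shell command to move; the robot and the scene stay as the last step left them, time stands still between calls to the robot, and variables do not carry over. Pictures are saved under pics/ and viewed, at most 12 in all, crops included, and the job is handed in when it is done.

```bash
mkdir -p pics
cat > h.py <<'E'
import numpy as np, cv2
from rig import *
from scipy.spatial.transform import Rotation as Ro
def px2w(cam,p,z=0.0,c=None):
    c=c or get_calibration(cam); R=np.array(c["R"]);t=np.array(c["t"])
    f=192/np.tan(np.radians(c["vfov"])/2)
    d=R.T@np.array([(p[0]-c["cx"])/f,(p[1]-c["cy"])/f,1]); o=-R.T@t
    return o+d*(z-o[2])/d[2]
def w2px(cam,X,c=None):
    c=c or get_calibration(cam); v=np.array(c["R"])@np.array(X)+np.array(c["t"])
    f=192/np.tan(np.radians(c["vfov"])/2)
    return np.array([c["cx"]+f*v[0]/v[2],c["cy"]+f*v[1]/v[2]])
def snap(cam,name):
    im=read_camera(cam); cv2.imwrite(f"pics/{name}.png",im); return im
E
python3 - <<'E'
from h import *
s=observe(); print(s["tcp_pos"],s["orientation"],s["grip_width"])
a=snap("top","top0"); b=snap("scene","sc0")
for cam in("top","scene"):
    for n in "case cover knife knife_tip row_small row_medium row_large lap_small lap_medium lap_large mate_small mate_medium mate_large water_bottle powder_jar brush".split():
        r=tip_of(cam,n)[:4]
        print(cam,n,[(np.round(q["point"]).astype(int).tolist(),round(q["confidence"],2),np.round(px2w(cam,q["point"],.02 if 'lap' in n or 'mate' in n else 0)[:2],3).tolist()) for q in r])
E
```

```text
[ 0.28578043 -0.58292473  0.21749137] [-3.13902655e+00  7.40034494e-05  4.55890386e-01] 0.999656283451611
top case [([238, 166], 0.72, [0.595, 0.0])]
top cover [([238, 166], 0.57, [0.597, 0.0])]
top knife [([357, 207], 0.93, [0.457, -0.393]), ([320, 284], 0.7, [0.209, -0.266]), ([408, 190], 0.69, [0.514, -0.566]), ([377, 280], 0.66, [0.221, -0.452])]
top knife_tip [([446, 195], 0.94, [0.495, -0.696]), ([301, 250], 0.76, [0.318, -0.204]), ([367, 174], 0.74, [0.568, -0.431]), ([413, 254], 0.62, [0.301, -0.573])]
top row_small []
top row_medium []
top row_large []
top lap_small [([244, 201], 0.7, [0.477, -0.02])]
top lap_medium [([305, 195], 0.69, [0.495, -0.218])]
top lap_large [([165, 192], 0.77, [0.508, 0.233])]
top mate_small []
top mate_medium [([120, 159], 0.28, [0.615, 0.379])]
top mate_large []
top water_bottle [([125, 159], 0.84, [0.619, 0.37])]
top powder_jar [([332, 128], 0.8, [0.725, -0.319])]
top brush [([100, 218], 0.56, [0.425, 0.445])]
scene case [([243, 223], 0.84, [0.605, -0.007])]
scene cover [([242, 222], 0.8, [0.607, -0.011])]
scene knife [([297, 152], 0.72, [0.205,
[... 167 characters left out ...]
.575]), ([193, 122], 0.66, [0.471, -0.696]), ([198, 160], 0.63, [0.577, -0.416]), ([281, 165], 0.58, [0.314, -0.208])]
scene row_small []
scene row_medium []
scene row_large []
scene lap_small [([278, 208], 0.78, [0.478, 0.014])]
scene lap_medium [([177, 181], 0.75, [0.712, -0.308]), ([245, 179], 0.72, [0.493, -0.184])]
scene lap_large [([314, 258], 0.86, [0.509, 0.258])]
scene mate_small [([378, 293], 0.22, [0.433, 0.454])]
scene mate_medium []
scene mate_large [([242, 219], 0.22, [0.608, -0.004])]
scene water_bottle [([308, 305], 0.62, [0.615, 0.37]), ([274, 205], 0.17, [0.465, -0.027])]
scene powder_jar [([175, 180], 0.74, [0.709, -0.339])]
scene brush [([382, 295], 0.76, [0.415, 0.456])]
```

```bash
python3 -c "
import cv2
cv2.imwrite('pics/t0b.png',cv2.resize(cv2.imread('pics/top0.png'),(800,600),interpolation=cv2.INTER_CUBIC))"
```

```text
(no output)
```

View pics/t0b.png

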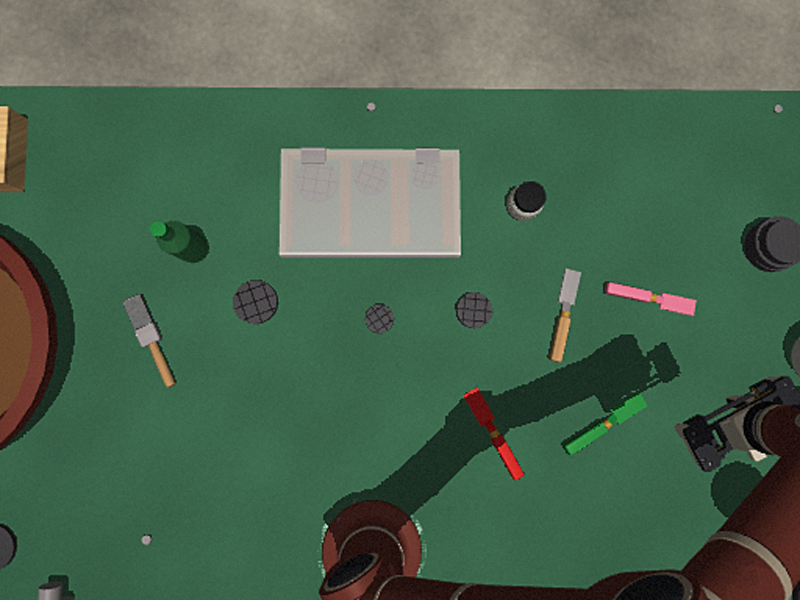

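View pics/sc0.png

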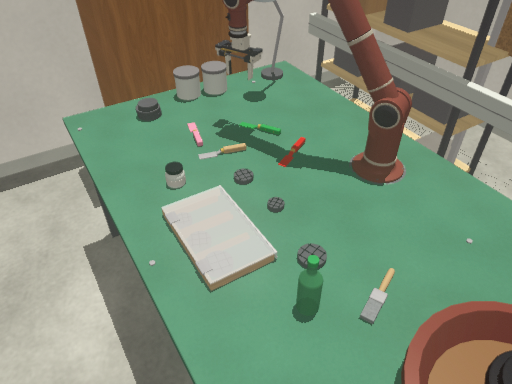

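The top picture (800-px scale) shows the case at (280–460, 150–255). Its stored laps shrink from left to right: large, medium, small. The loose laps are large (255,301), small (379,318) and medium (474,310).

There are five knife-like things:
- Wood and steel at (565,315).
- Pink at (650,298), green at (605,425) and red at (493,435).
- The brush at (150,340).

Only the first has a wooden handle, a steel blade and no colour, so it is the one meant. I'll move the wrist over it and confirm in a crop.

```bash
python3 -m jog '[240,-95,-30,0,0,45,93,240,-95,-30,0,0,45,93,240,-95,-30,0,0,45,93,240,-95,-30,0,0,45,93,240,-95,-30,0,0,45,93,240,-95,-30,0,0,45,93,240,-95,-30,0,0,45,93,240,-95,-30,0,0,45,93,240,-95,-30,0,0,45,93]'
python3 - <<'E'
from h import *
s=observe(); print(s["tcp_pos"],s["orientation"],s["joint_pos"])
im=snap("wrist","w1"); c=get_calibration("wrist")
out={}
for n in("knife","knife_tip"):
    for q in tip_of("wrist",n)[:3]: print(n,q["point"],round(q["confidence"],2),px2w("wrist",q["point"],0,c).round(4))
for q in silhouettes("wrist","knife")[:2]:
    m=q["region"].astype(np.uint8); print(q["box"],q["confidence"],m.sum())
    r=cv2.minAreaRect(cv2.findContours(m,0,1)[0][0]); print(r)
read_camera("top"); ct=get_calibration("top")
for n in("lap_small","lap_medium","lap_large"):
    for q in silhouettes("top",n)[:1]:
        ys,xs=np.nonzero(q["region"]);print(n,xs.mean(),ys.mean(),q["region"].sum(),q["box"],px2w("top",(xs.mean(),ys.mean()),.016).round(4))
cs=read_camera("scene")
for n in("lap_small","lap_medium","lap_large"):
    for q in silhouettes("scene",n)[:1]:
        ys,xs=np.nonzero(q["region"]);print(n,px2w("scene",(xs.mean(),ys.mean()),.012).round(4))
t=cv2.imread("pics/top0.png"); 
cv2.imwrite("pics/crop.png",np.hstack([cv2.resize(t[80:180,165:315],(480,320),interpolation=cv2.INTER_CUBIC),cv2.resize(im,(320,240)).repeat(1,0) if 0 else cv2.copyMakeBorder(cv2.resize(im,(320,240)),0,80,0,0,0)]))
cv2.imwrite("pics/casecrop.png",cv2.resize(t[90:170,170:305],(800,474),interpolation=cv2.INTER_CUBIC))
E
```

```text
time_s: 2.6
tcp_pos: [0.4578, -0.3948, 0.2486]
orientation: [3.14, 0.001, -0.333]
wrist_force: [0.2, -0.3, -0.1]
grip_width: 1.004
gripper_force: 0.0
[ 0.45776234 -0.39475164  0.2485612 ] [ 3.14027022e+00  9.01769797e-04 -3.32991446e-01] [ 0.56082188  0.52056593  0.18568548  1.52394642 -0.10110391  1.10691453
 -1.13602872]
knife [230.2, 325.6] 0.7 [ 0.2031 -0.2667  0.    ]
knife [255.3, 178.4] 0.67 [ 0.4454 -0.398   0.    ]
knife [346.7, 98.1] 0.64 [ 0.5147 -0.5639  0.    ]
knife_tip [248.5, 92.1] 0.87 [ 0.5699 -0.4301  0.    ]
knife_tip [378.5, 228.0] 0.82 [ 0.2998 -0.5635  0.    ]
knife_tip [173.8, 284.2] 0.8 [ 0.3149 -0.2031  0.    ]
[171.7, 284.3, 227.8, 333.1] 0.97 962
((200.65660095214844, 304.1871337890625), (67.70297241210938, 19.76535415649414), 40.29214859008789)
[301.8, 75.4, 437.7, 107.9] 0.76 2798
((368.5328369140625, 93.92887878417969), (25.070140838623047, 138.00669860839844), 83.82982635498047)
lap_small 242.24100719424462 203.71942446043167 278 [232.0, 193.5, 251.1, 213.0] [ 0.4692 -0.0152  0.016 ]
lap_medium 302.9640449438202 197.89213483146068 445 [292.0, 185.8, 313.0, 209.7] [ 0.4871 -0.213   0.016 ]
lap_large 163.41528239202657 192.96013289036546 602 [150.4, 179.4, 176.5, 205.0] [0.5054 0.239  0.016 ]
lap_small [ 0.467  -0.0167  0.012 ]
lap_medium [ 0.4846 -0.214   0.012 ]
lap_large [0.5002 0.232  0.012 ]
```

View pics/crop.png

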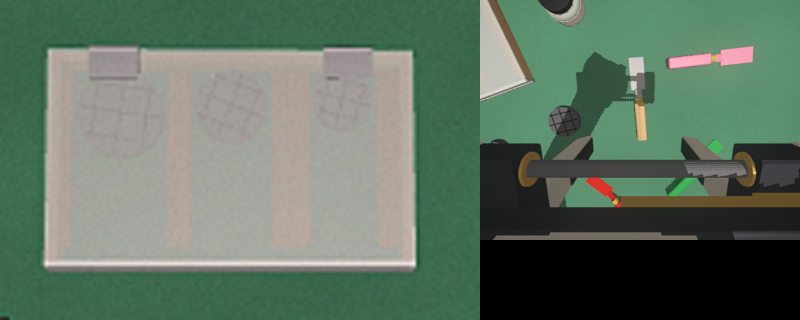

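The crop confirms it: a wooden handle and bare steel blade at wrist pixels about (248–269, 92–224). The rows are large left, medium middle, small right.

Run:
```python
from h import *
c=get_calibration("wrist")
im=cv2.imread("pics/w1.png"); hsv=cv2.cvtColor(im,cv2.COLOR_BGR2HSV)
m=cv2.inRange(hsv,(8,60,90),(28,255,255)); m[:, :200]=0; m[:,320:]=0; m[:90]=0;m[230:]=0
n,l,st,ce=cv2.connectedComponentsWithStats(m); i=1+st[1:,4].argmax(); print(st[i],ce[i])
ys,xs=np.nonzero(l==i)
r=cv2.minAreaRect(np.stack([xs,ys],1).astype(np.float32)); print(r)
print("handle corners",[px2w("wrist",p,.024,c)[:2].round(4).tolist() for p in cv2.boxPoints(r)])
print("handle centre",px2w("wrist",r[0],.022,c).round(4))
m=cv2.inRange(hsv,(0,0,120),(180,40,255)); m[:, :225]=0; m[:,285:]=0; m[:80]=0;m[160:]=0
n,l,st,ce=cv2.connectedComponentsWithStats(m); i=1+st[1:,4].argmax(); print(st[i],"blade",px2w("wrist",ce[i],.002,c).round(4))
# cover corners in top
for p in [(179.1,163.75),(294.7,164.4),(180,95),(293.8,95.6)]: print(p,px2w("top",p,.036).round(4))
t=cv2.imread("pics/top0.png").astype(int)
# strong vertical gradient at front lip
for x in range(185,292,15):
    col=t[150:175,x].sum(1); g=np.diff(col); k=g.argmin(); w=-g[max(0,k-1):k+2]; print(x,150+k+.5+ (w*np.arange(-1,2)).sum()/w.sum(),end="; ")
print()
for y in range(100,162,12):
    row=t[y,165:310].sum(1); g=np.diff(row); a,b=g[:40].argmax(),100+g[100:].argmin(); print(y,165+a+.5,165+b+.5,end="; ")
```

```text
[ 247  156   20   69 1076] [256.58085502 190.42657993]
((256.5323181152344, 189.92059326171875), (68.79676818847656, 16.259660720825195), 85.60128784179688)
handle corners [[0.4875, -0.3942], [0.4815, -0.4171], [0.3786, -0.3916], [0.3848, -0.3671]]
handle centre [ 0.4343 -0.3928  0.022 ]
[237  90  26  33 692] blade [ 0.5545 -0.4227  0.002 ]
(179.1, 163.75) [0.5974 0.1863 0.036 ]
(294.7, 164.4) [ 0.5943 -0.1854  0.036 ]
(180, 95) [0.8244 0.1864 0.036 ]
(293.8, 95.6) [ 0.8234 -0.1862  0.036 ]
185 163.23023255813953; 200 163.20258620689654; 215 163.21363636363637; 230 163.22608695652173; 245 163.18544600938966; 260 163.16228070175438; 275 163.2579908675799; 290 163.0930735930736; 
100 179.5 293.5; 112 179.5 293.5; 124 178.5 293.5; 136 178.5 294.5; 148 178.5 294.5; 160 178.5 294.5;
```

```bash
python3 -m jog '[-11,7,150,0,0,-4.8,93,-11,7,150,0,0,-4.8,93,-11,7,150,0,0,-4.8,93,-11,7,225,0,0,-4.8,60,-11,7,235,0,0,-4.8,60,-11,7,240,0,0,-4.8,60,-11,7,245,0,0,-4.8,60,-11,7,245,0,0,-4.8,60]'
python3 -m jog '[0,0,0,0,0,0,10,0,0,0,0,0,0,10,0,0,0,0,0,0,10,0,0,0,0,0,0,10,0,0,0,0,0,0,10,0,0,0,0,0,0,10]' 60
```

```text
time_s: 4.0
tcp_pos: [0.4482, -0.3966, 0.005]
orientation: [3.14, -0.003, -0.246]
wrist_force: [0.2, -0.5, 0.2]
grip_width: 0.661
gripper_force: 0.0
time_s: 4.6
tcp_pos: [0.4471, -0.3967, 0.0042]
orientation: [3.14, -0.001, -0.246]
wrist_force: [-0.3, -0.7, 1.9]
grip_width: 0.257
gripper_force: 59.8
```

```bash
python3 -m jog '[0,0,-50,0,0,0,10,0,0,-80,0,0,-4,10,-134,-468,-80,0,0,-14.1,10,-134,-468,-80,0,0,-14.1,10,-134,-468,-80,0,0,-14.1,10,-134,-468,-80,0,0,-14.1,10,-134,-468,-80,0,0,-14.1,10,-134,-468,-80,0,0,-14.1,10,-134,-468,-80,0,0,-14.1,10,-134,-468,-80,0,0,-14.1,10,-134,-468,-80,0,0,-14.1,10,-134,-468,-80,0,0,-14.1,10]'
python3 -m jog '[0,0,0,0,0,0,10,0,0,0,0,0,0,10,0,0,0,0,0,0,10]'
python3 - <<'E'
from h import *
s=observe(); print(s["tcp_pos"],s["orientation"])
for cam in("wrist","top","scene"):
    im=snap(cam,cam+"2"); c=get_calibration(cam)
    for n in ("knife_tip","cover"):
        print(cam,n,[(np.round(q["point"]).tolist(),round(q["confidence"],2),px2w(cam,q["point"],.08 if n=="knife_tip" else .008,c).round(4).tolist()) for q in tip_of(cam,n)[:3]])
E
```

```text
time_s: 5.8
tcp_pos: [0.43, 0.0947, 0.0835]
orientation: [-3.14, 0.001, 0.004]
wrist_force: [1.3, 0.3, -1.4]
grip_width: 0.254
gripper_force: 59.8
time_s: 6.1
tcp_pos: [0.4307, 0.0895, 0.0835]
orientation: [3.141, 0.001, -0.002]
wrist_force: [0.3, 0.4, -1.5]
grip_width: 0.256
gripper_force: 59.8
[0.43073785 0.08951521 0.08354053] [ 3.14074001e+00  7.75283546e-04 -1.66656414e-03]
wrist knife_tip [([252.0, 14.0], 0.92, [0.5588, 0.0885, 0.08])]
wrist cover []
top knife_tip [([302.0, 252.0], 0.9, [0.3187, -0.1972, 0.08]), ([412.0, 253.0], 0.7, [0.3098, -0.5361, 0.08]), ([242.0, 203.0], 0.64, [0.4689, -0.0164, 0.08])]
top cover [([238.0, 165.0], 0.66, [0.5967, -0.0022, 0.008])]
scene knife_tip [([270.0, 221.0], 0.8, [0.5678, 0.1027, 0.08]), ([237.0, 124.0], 0.66, [0.3736, -0.4532, 0.08]), ([190.0, 123.0], 0.65, [0.5339, -0.5673, 0.08])]
scene cover [([242.0, 220.0], 0.87, [0.6056, -0.0098, 0.008])]
```

View pics/wrist2.png

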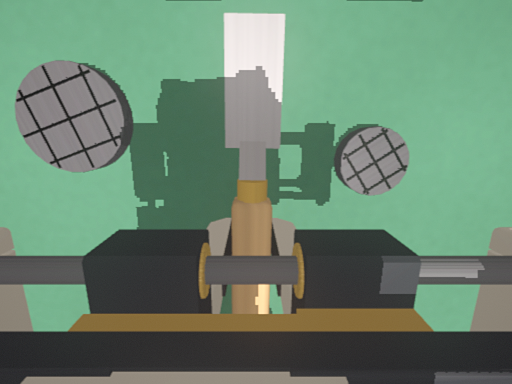

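The blade runs straight ahead: tip at pixel (252,14), large lap at (72,115), small lap at (373,160), both clear of it. Next I lower the blade and slide it under the lip.

```bash
python3 -m jog '[0,0,45,0,0,0,10,0,0,70,0,0,0,10,0,0,78,0,0,0,10,0,0,78,0,0,0,10,20,0,78,0,0,0,10,35,0,78,0,0,0,10,45,0,78,0,0,0,10,56,0,78,0,0,0,10,56,0,78,0,0,0,10]'
python3 - <<'E'
from h import *
c=get_calibration("wrist"); s=observe(); print(-np.array(c["R"]).T@np.array(c["t"])-s["tcp_pos"], s["tcp_pos"],s["wrist_force"],s["joint_pos"])
E
```

```text
time_s: 7.45
tcp_pos: [0.489, 0.0909, 0.0062]
orientation: [-3.141, -0.003, -0.0]
wrist_force: [0.4, -0.0, -1.7]
grip_width: 0.255
gripper_force: 60.0
[0.06493639 0.0002394  0.16683075] [0.48901741 0.09092757 0.00615195] [ 0.39169017 -0.01058573 -1.66595711] [-0.29635771  0.71710531  0.10313525  2.05666608 -0.1857828   0.37328803
 -1.6162618 ]
```

```bash
python3 -m jog '[0,0,-6,0,0,0,10,0,0,-14,0,0,0,10,0,0,-22,0,0,0,10,0,0,-30,0,0,0,10,0,0,-38,0,0,0,10,0,0,-46,0,0,0,10,1,0,-54,0,0,0,10,2,0,-62,0,0,0,10,3,0,-70,0,0,0,10,4,0,-76,0,0,0,10,4,0,-82,0,0,0,10]'
python3 - <<'E'
from h import *
im=snap("scene","s3"); cv2.imwrite("pics/s3c.png",cv2.resize(im[130:330,140:390],(750,600)))
print(observe()["wrist_force"])
E
```

```text
time_s: 8.55
tcp_pos: [0.493, 0.0909, 0.0886]
orientation: [-3.141, -0.004, 0.0]
wrist_force: [1.5, 0.1, -4.0]
grip_width: 0.253
gripper_force: 60.0
[ 0.09886175  0.47543109 -2.35439158]
```

View pics/s3c.png

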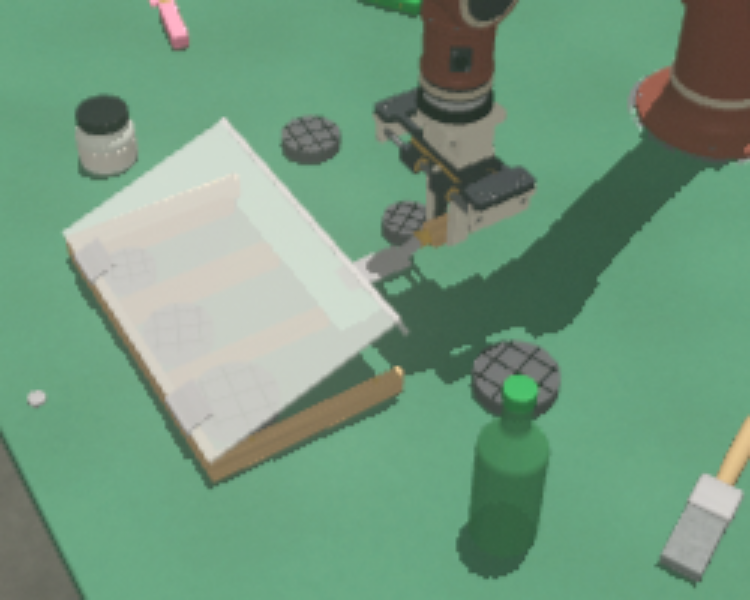

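The cover is up about 20° on the blade, with the lip resting on it near (375,265). I keep lifting along the arc.

```bash
python3 -m jog '[6,0,-18,0,0,0,10,12,0,-37,0,0,0,10,21,0,-54,0,0,0,10,31,0,-71,0,0,0,10,46,0,-77,0,0,0,10,64,0,-83,0,0,0,10,80,0,-88,0,0,0,10,96,0,-92,0,0,0,10,115,0,-98,0,0,0,10,135,0,-104,0,0,0,10,155,0,-109,0,0,0,10]'
python3 -m jog '[15,0,-1,0,0,0,10,30,0,-1,0,0,0,10,44,0,-1,0,0,0,10,52,0,2,0,0,0,10,60,0,5,0,0,0,10,66,0,6,0,0,0,10,72,0,6,0,0,0,10,75,0,6,0,0,0,10,75,0,6,0,0,0,10]'
python3 - <<'E'
from h import *
im=snap("scene","s4"); cv2.imwrite("pics/s4c.png",cv2.resize(im[80:330,120:390],(648,600)))
E
```

```text
time_s: 9.7
tcp_pos: [0.6459, 0.091, 0.1971]
orientation: [-3.141, 0.002, 0.001]
wrist_force: [-2.4, 0.3, -0.5]
grip_width: 0.253
gripper_force: 60.0
time_s: 10.6
tcp_pos: [0.7213, 0.0909, 0.1903]
orientation: [3.142, -0.0, 0.0]
wrist_force: [0.2, -0.1, -1.7]
grip_width: 0.254
gripper_force: 60.0
```

View pics/s4c.png

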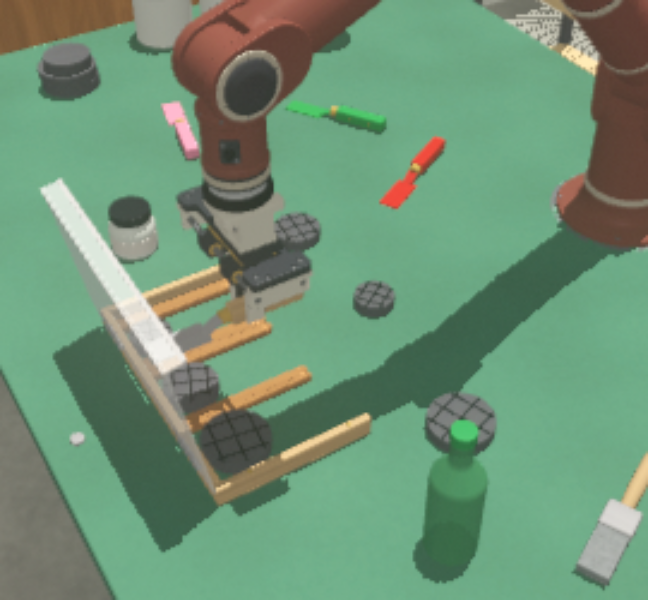

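The cover stands open past vertical, top edge at about (55,185)–(110,310), with the row layout as expected. Next I retreat and lay the scraper down on the right.

```bash
python3 -m jog '[4,0,0,0,0,0,10,4,0,0,0,0,0,10,-45,0,0,0,0,0,10,-95,0,0,0,0,0,10,-140,20,0,0,0,0,10,-180,60,10,0,0,0,10,-210,100,30,0,0,0,10,-230,145,50,0,0,0,10,-240,195,60,0,0,0,10,-250,245,70,0,0,0,10,-262,290,80,0,0,0,10,-272,338,90,0,0,0,10]'
python3 -m jog '[0,50,20,0,0,0,10,0,100,30,0,0,0,10,0,153,40,0,0,0,10,0,153,75,0,0,0,10,0,153,90,0,0,0,10,0,153,95,0,0,0,10,0,153,95.5,0,0,0,10,0,153,96,0,0,0,10]'
```

```text
time_s: 11.85
tcp_pos: [0.4532, -0.2355, 0.1043]
orientation: [3.139, -0.004, 0.001]
wrist_force: [1.1, -0.3, -0.9]
grip_width: 0.252
gripper_force: 60.0
time_s: 12.65
tcp_pos: [0.454, -0.3848, 0.0089]
orientation: [3.141, -0.002, 0.003]
wrist_force: [0.4, 0.4, -0.9]
grip_width: 0.251
gripper_force: 60.0
```

```bash
python3 -m jog '[0,0,3,0,0,0,10,0,0,4.5,0,0,0,10,0,0,4.5,0,0,0,10]'
python3 -m jog '[0,0,0,0,0,0,50,0,0,0,0,0,0,50,0,0,0,0,0,0,50,0,0,-40,0,0,0,50,0,0,-80,0,0,0,93,0,0,-110,0,0,0,93]'
```

```text
time_s: 12.95
tcp_pos: [0.4531, -0.3856, 0.004]
orientation: [3.141, -0.001, 0.001]
wrist_force: [1.0, 1.6, 0.5]
grip_width: 0.253
gripper_force: 60.0
time_s: 13.55
tcp_pos: [0.4527, -0.3865, 0.1154]
orientation: [3.14, -0.001, -0.0]
wrist_force: [0.5, -0.6, -0.7]
grip_width: 0.664
gripper_force: 0.0
```

Run:
```python
from h import *
im=snap("top","top5"); c=get_calibration("top")
for n in("lap_small","lap_medium","lap_large","mate_small","mate_medium","mate_large"):
    for q in silhouettes("top",n)[:2]:
        ys,xs=np.nonzero(q["region"]);print(n,round(q["confidence"],2),(xs.mean().round(1),ys.mean().round(1)),q["region"].sum(),px2w("top",(xs.mean(),ys.mean()),.016).round(4))
for n in("row_small","row_medium","row_large","case","cover","knife"):
    print(n,[(np.round(q["point"],1).tolist(),round(q["confidence"],2),px2w("top",q["point"],0).round(4).tolist()) for q in tip_of("top",n)[:2]])
hsv=cv2.cvtColor(im,cv2.COLOR_BGR2HSV)
for y in (138,144,150,156):
    m=(hsv[y,170:305,0]<30)&(hsv[y,170:305,1]>60); e=np.nonzero(np.diff(m.astype(int)))[0]+170+1
    print(y,[(int(x),px2w("top",(x-.5,y),.01)[1].round(4)) for x in e])
cv2.imwrite("pics/t5c.png",cv2.resize(im[85:215,145:345],(800,520),interpolation=cv2.INTER_CUBIC))
```

```text
lap_small 0.77 (np.float64(242.6), np.float64(203.3)) 263 [ 0.4707 -0.0164  0.016 ]
lap_medium 0.65 (np.float64(303.0), np.float64(198.4)) 436 [ 0.4853 -0.2132  0.016 ]
lap_large 0.69 (np.float64(163.3), np.float64(192.7)) 650 [0.5062 0.2394 0.016 ]
lap_large 0.31 (np.float64(235.1), np.float64(80.0)) 6701 [0.8838 0.0075 0.016 ]
mate_small 0.52 (np.float64(271.6), np.float64(111.0)) 276 [ 0.7775 -0.1137  0.016 ]
mate_medium 0.81 (np.float64(236.8), np.float64(112.7)) 423 [0.7714 0.002  0.016 ]
mate_large 0.71 (np.float64(202.8), np.float64(115.3)) 565 [0.7625 0.1143 0.016 ]
row_small [([268.2, 159.5], 0.83, [0.6169, -0.1017, 0.0])]
row_medium [([239.8, 164.2], 0.66, [0.6013, -0.0073, 0.0])]
row_large []
case [([301.3, 199.7], 0.37, [0.4823, -0.2097, 0.0])]
cover [([236.7, 63.3], 0.61, [0.9487, 0.0025, 0.0])]
knife [([353.6, 209.5], 0.64, [0.4489, -0.3825, 0.0]), ([322.4, 281.7], 0.59, [0.2162, -0.2733, 0.0])]
138 [(180, np.float64(0.1909)), (187, np.float64(0.1679)), (217, np.float64(0.0693)), (225, np.float64(0.0429)), (250, np.float64(-0.0398)), (262, np.float64(-0.0796)), (282, np.float64(-0.1461)), (294, np.float64(-0.186))]
144 [(180, np.float64(0.1906)), (187, np.float64(0.1677)), (217, np.float64(0.0692)), (225, np.float64(0.0428)), (250, np.float64(-0.0397)), (262, np.float64(-0.0794)), (282, np.float64(-0.1458)), (294, np.float64(-0.1857))]
150 [(180, np.float64(0.1903)), (187, np.float64(0.1674)), (217, np.float64(0.0691)), (225, np.float64(0.0428)), (250, np.float64(-0.0396)), (262, np.float64(-0.0793)), (283, np.float64(-0.1488)), (294, np.float64(-0.1854))]
156 [(180, np.float64(0.1901)), (187, np.float64(0.1672)), (217, np.float64(0.069)), (224, np.float64(0.046)), (250, np.float64(-0.0395)), (255, np.float64(-0.056)), (256, np.float64(-0.0593)), (261, np.float64(-0.0758)), (283, np.float64(-0.1486)), (294, np.float64(-0.1851))]
```

View pics/t5c.png

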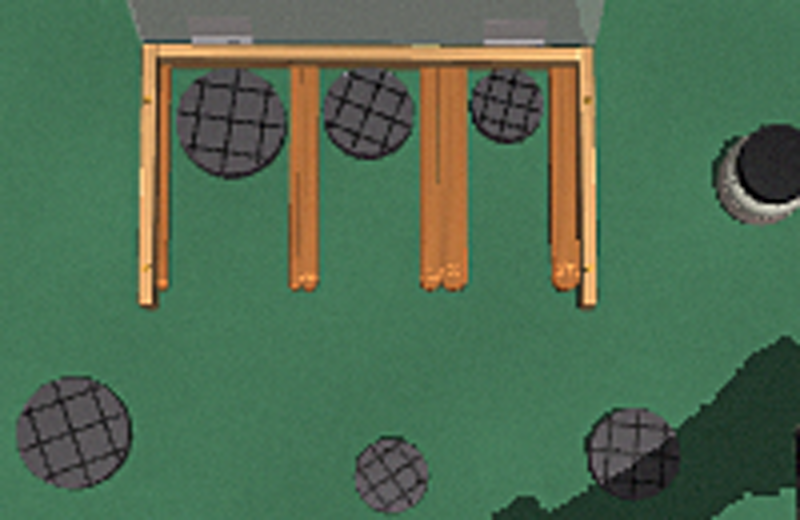

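Rows at y ≈ 0.118 (large), 0.002 (medium) and −0.114 (small), with the mouth at x ≈ 0.603. In the picture the laps sit at (75,432), (392,475) and (633,452). The small lap goes first.

```bash
python3 -m jog '[3,-50,0,0,0,0,93,6,-100,0,0,0,0,93,9,-150,0,0,0,0,93,12,-200,0,0,0,0,93,14,-250,0,0,0,0,93,17,-300,0,0,0,0,93,17,-350,0,0,0,0,93,17,-370,0,0,0,0,93,17,-370,40,0,0,0,93,17,-370,75,0,0,0,93,17,-370,75,0,0,0,93,17,-370,75,0,0,0,93]'
python3 - <<'E'
from h import *
s=observe(); print(s["tcp_pos"],s["orientation"])
im=snap("wrist","w6"); c=get_calibration("wrist")
for q in silhouettes("wrist","lap_small")[:2]:
    ys,xs=np.nonzero(q["region"]);print(q["confidence"],q["box"],px2w("wrist",(xs.mean(),ys.mean()),.016,c).round(4))
E
```

```text
time_s: 15.4
tcp_pos: [0.4692, -0.0161, 0.0383]
orientation: [3.142, 0.001, -0.0]
wrist_force: [-0.1, 0.4, 1.6]
grip_width: 0.998
gripper_force: 0.0
[ 0.46917377 -0.01605906  0.03828161] [ 3.14150656e+00  9.57465430e-04 -1.60604509e-04]
0.56 [210.5, 174.3, 294.7, 254.2] [ 0.4706 -0.0171  0.016 ]
```

Well centred. I descend 26 mm and close gently.

```bash
python3 -m jog '[1,1,15,0,0,0,93,1,1,24,0,0,0,93,1,1,26.5,0,0,0,80,1,1,26.5,0,0,0,50,1,1,26.5,0,0,0,50,1,1,26.5,0,0,0,50,1,1,26.5,0,0,0,50]' 15
```

```text
time_s: 16.2
tcp_pos: [0.4705, -0.0168, 0.0121]
orientation: [-3.142, -0.001, 0.0]
wrist_force: [-0.8, 0.5, 1.9]
grip_width: 0.639
gripper_force: 15.0
```

```bash
python3 -m jog '[10,20,0,0,0,0,50,20,50,0,0,0,0,50,30,80,0,0,0,0,50,45,97,0,0,0,0,50,60,97,0,0,0,0,50,80,97,0,0,0,0,50,100,97,0,0,0,0,50,115,97,0,0,0,0,50,130,97,0,0,0,0,50,145,97,0,0,0,0,50,160,97,0,0,0,0,50,170,97,0,0,0,0,50]'
python3 -m jog '[8,0,0,0,0,0,50,8,0,0,0,0,0,50,8,0,0,0,0,0,50]'
```

```text
time_s: 17.4
tcp_pos: [0.6364, -0.1141, 0.0119]
orientation: [-3.141, 0.009, -0.0]
wrist_force: [-7.9, -0.2, 9.8]
grip_width: 0.64
gripper_force: 15.0
time_s: 17.7
tcp_pos: [0.6454, -0.1141, 0.0119]
orientation: [-3.141, 0.006, -0.0]
wrist_force: [-4.5, -0.4, 5.5]
grip_width: 0.638
gripper_force: 15.0
```

```bash
python3 -m jog '[0,0,0,0,0,0,68,0,0,0,0,0,0,68,0,0,-15,0,0,0,68,0,0,-50,0,0,0,93,-35,20,-60,0,0,0,93,-75,45,-60,0,0,0,93,-115,70,-60,0,0,0,93,-155,95,-60,0,0,0,93,-160,99,-40,0,0,0,93,-160,99,-27,0,0,0,93,-160,99,-27,0,0,0,93]'
python3 - <<'E'
from h import *
s=observe(); print(s["tcp_pos"],s["orientation"])
im=snap("wrist","w7"); c=get_calibration("wrist")
for q in silhouettes("wrist","lap_medium")[:2]:
    ys,xs=np.nonzero(q["region"]);print(q["confidence"],q["box"],px2w("wrist",(xs.mean(),ys.mean()),.016,c).round(4))
read_camera("top")
for n in("lap_small","mate_small","lap_medium"):
    for q in silhouettes("top",n)[:2]:
        ys,xs=np.nonzero(q["region"]);print(n,round(q["confidence"],2),px2w("top",(xs.mean(),ys.mean()),.016).round(4))
E
```

```text
time_s: 18.8
tcp_pos: [0.4886, -0.2117, 0.0378]
orientation: [-3.14, 0.001, 0.001]
wrist_force: [0.4, 0.4, -1.0]
grip_width: 0.999
gripper_force: 0.0
[ 0.48857987 -0.21167201  0.03776445] [-3.13990233e+00  1.07017261e-03  1.40246370e-03]
0.58 [204.7, 172.9, 307.3, 253.6] [ 0.4912 -0.2146  0.016 ]
lap_small 0.64 [ 0.719  -0.3291  0.016 ]
lap_small 0.31 [0.7703 0.0033 0.016 ]
mate_small 0.71 [ 0.7784 -0.1121  0.016 ]
```

```bash
python3 -m jog '[-1,2,8,0,0,0,93,-1,2,16,0,0,0,93,-1,2,22,0,0,0,93,-1,2,26,0,0,0,93,-1,2,26,0,0,0,70,-1,2,26,0,0,0,65,-1,2,26,0,0,0,65,-1,2,26,0,0,0,65]' 15
```

```text
time_s: 19.9
tcp_pos: [0.4874, -0.2148, 0.0129]
orientation: [3.142, -0.001, 0.0]
wrist_force: [-0.2, -0.1, -1.8]
grip_width: 0.805
gripper_force: 15.0
```

```bash
python3 -m jog '[0,-25,0,0,0,0,65,0,-55,0,0,0,0,65,0,-90,0,0,0,0,65,0,-125,0,0,0,0,65,0,-160,0,0,0,0,65,10,-190,0,0,0,0,65,20,-210,0,0,0,0,65,35,-216.5,0,0,0,0,65,50,-216.5,0,0,0,0,65,65,-216.5,0,0,0,0,65,75,-216.5,0,0,0,0,65]'
python3 -m jog '[15,0,0,0,0,0,65,30,0,0,0,0,0,65,45,0,0,0,0,0,65,60,0,0,0,0,0,65,75,0,0,0,0,0,65,88,0,0,0,0,0,65,96,0,0,0,0,0,65,96,0,0,0,0,0,65,96,0,0,0,0,0,65]'
```

```text
time_s: 21.0
tcp_pos: [0.5574, 0.0022, 0.0127]
orientation: [-3.14, 0.011, 0.001]
wrist_force: [-8.2, 0.9, 8.1]
grip_width: 0.805
gripper_force: 15.0
time_s: 21.9
tcp_pos: [0.6568, 0.0019, 0.0128]
orientation: [-3.141, 0.003, 0.0]
wrist_force: [-3.2, -0.1, 4.2]
grip_width: 0.8
gripper_force: 15.0
```

```bash
python3 -m jog '[0,0,0,0,0,0,83,0,0,0,0,0,0,83,0,0,-15,0,0,0,83,0,0,-50,0,0,0,60,-35,-10,-72,0,0,-8,60,-75,-40,-72,0,0,-16,60,-115,-70,-72,0,0,-24,60,-150,-90,-72,0,0,-32,60,-177,-98,-72,0,0,-40,60,-177,-98,-72,0,0,-48,60,-177,-98,-72,0,0,-56,60,-177,-98,-72,0,0,-64,60]'
python3 -m jog '[0,0,0,0,0,-8,60,0,0,0,0,0,-16,60,0,0,0,0,0,-24,60,0,0,0,0,0,-32,60,0,0,0,0,0,-40,60,0,0,0,0,0,-44,60,0,0,0,0,0,-44,60,0,0,0,0,0,-44,60]'
python3 - <<'E'
from h import *
s=observe(); print(s["tcp_pos"],s["orientation"],s["joint_pos"][6],s["grip_width"]*93)
read_camera("top");
for n in("lap_small","lap_medium","lap_large","mate_large","water_bottle"):
    for q in silhouettes("top",n)[:2]:
        ys,xs=np.nonzero(q["region"]);print(n,round(q["confidence"],2),px2w("top",(xs.mean(),ys.mean()),.016).round(4))
c=get_calibration("wrist");im=snap("wrist","w8")
for n in("lap_large","water_bottle"):
    for q in silhouettes("wrist",n)[:1]:
        ys,xs=np.nonzero(q["region"]);print(n,q["box"],px2w("wrist",(xs.mean(),ys.mean()),.016,c).round(4))
E
```

```text
time_s: 23.1
tcp_pos: [0.4824, 0.0999, 0.0861]
orientation: [3.138, -0.002, 1.123]
wrist_force: [0.5, 0.7, -0.2]
grip_width: 0.643
gripper_force: 0.0
time_s: 23.9
tcp_pos: [0.482, 0.0996, 0.0854]
orientation: [3.14, 0.0, 1.883]
wrist_force: [-1.1, 0.4, 0.6]
grip_width: 0.647
gripper_force: 0.0
[0.48202115 0.09958926 0.08541398] [3.13954567e+00 4.86235709e-04 1.88296070e+00] -0.26312135914119167 60.19732464730198
lap_small 0.48 [ 0.6439 -0.1121  0.016 ]
lap_medium 0.57 [0.655  0.0021 0.016 ]
lap_medium 0.49 [0.5007 0.2559 0.016 ]
lap_large 0.94 [0.4988 0.2549 0.016 ]
lap_large 0.42 [0.6554 0.0032 0.016 ]
mate_large 0.89 [0.7625 0.1156 0.016 ]
water_bottle 0.64 [0.6356 0.3985 0.016 ]
```

```bash
python3 -m jog '[45,16,0,0,0,0,60,90,33,0,0,0,0,60,135,50,0,0,0,0,60,181,66,0,0,0,0,60,181,66,0,0,0,0,60,181,66,35,0,0,0,60,181,66,60,0,0,0,60,181,66,75,0,0,0,60,181,66,77,0,0,0,60,181,66,77,0,0,0,60]'
python3 - <<'E'
from h import *
s=observe(); print(s["tcp_pos"],s["orientation"])
c=get_calibration("wrist");im=snap("wrist","w9");snap("scene","s9")
cv2.imwrite("pics/w9s.png",np.hstack([im[:,:400],cv2.imread("pics/s9.png")[60:,100:480][:,:380].__class__(0) if 0 else cv2.copyMakeBorder(cv2.imread("pics/s9.png")[:,112:],0,0,0,0,0)]))
E
```

```text
time_s: 25.35
tcp_pos: [0.4879, 0.2919, 0.0076]
orientation: [-3.141, 0.0, 1.885]
wrist_force: [-0.4, -0.3, 0.3]
grip_width: 0.645
gripper_force: 0.0
[0.48787461 0.29190005 0.00757887] [-3.14093075e+00  1.99317798e-04  1.88499312e+00]
```

View pics/w9s.png

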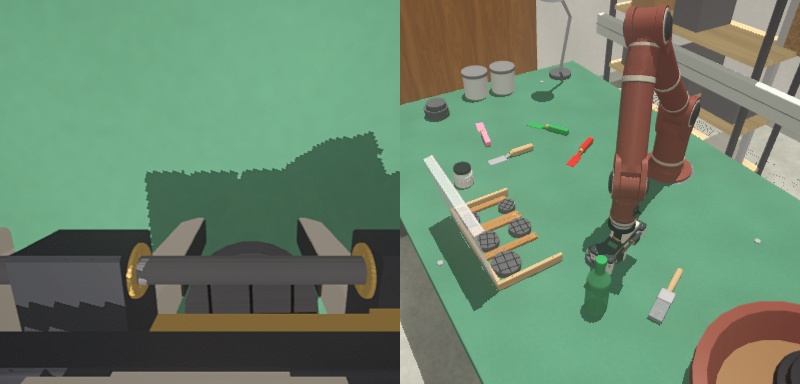

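The lap sits centred between the fingers at (252,265), and both stored pairs look fine in the scene view. I push it sideways.

```bash
python3 -m jog '[-8,0,0,0,0,0,60,-16,0,0,0,0,0,60,-28,0,0,0,0,0,60,-42,0,0,0,0,0,60,-56,0,0,0,0,0,60,-70,0,0,0,0,0,60,-84,0,0,0,0,0,60,-98,0,0,0,0,0,60,-112,0,0,0,0,0,60,-124,0,0,0,0,0,60,-134,0,0,0,0,0,60,-142,0,0,0,0,0,60]'
python3 -m jog '[0,0,0,0,0,0,60,15,0,0,0,0,0,60,45,-10,-40,0,0,0,60,60,-40,-80,0,0,0,60,60,-90,-80,0,0,8,60,50,-140,-80,0,0,16,60,40,-140,-80,0,0,24,60,40,-140,-80,0,0,32,60,40,-140,-80,0,0,40,60,40,-140,-80,0,0,48,60]'
python3 - <<'E'
from h import *
s=observe(); print(s["tcp_pos"],s["orientation"],s["grip_width"]*93)
for cam in("top","scene","wrist"):
  im=snap(cam,cam+"10")
  for q in silhouettes(cam,"lap_large")[:2]:
    ys,xs=np.nonzero(q["region"]);print(cam,round(q["confidence"],2),q["box"],q["region"].sum(),px2w(cam,(xs.mean(),ys.mean()),.016).round(4))
E
```

```text
time_s: 26.65
tcp_pos: [0.5319, 0.1602, 0.0087]
orientation: [3.138, -0.005, 1.887]
wrist_force: [-1.7, 6.9, 0.0]
grip_width: 0.644
gripper_force: 3.3
time_s: 27.65
tcp_pos: [0.3859, 0.1516, 0.088]
orientation: [3.141, 0.001, 1.042]
wrist_force: [-0.5, 0.3, 0.2]
grip_width: 0.646
gripper_force: 0.0
[0.3859278  0.15161902 0.08795988] [3.14114918e+00 9.01096054e-04 1.04167045e+00] 60.08559254979068
top 0.58 [189.0, 168.1, 214.9, 193.3] 571 [0.5448 0.1199 0.016 ]
top 0.27 [185.0, 100.4, 221.5, 157.6] 318 [0.7241 0.1331 0.016 ]
scene 0.9 [266.7, 225.3, 295.1, 249.4] 551 [0.546  0.1227 0.016 ]
wrist 0.77 [370.4, 91.3, 482.5, 194.4] 9077 [0.5452 0.1216 0.016 ]
```

```bash
python3 -m jog '[5,25,0,0,0,8,60,10,50,0,0,0,16,60,18,80,0,0,0,24,60,18.5,98,0,0,0,32,60,18.5,98,0,0,0,40,60,18.5,98,0,0,0,48,60,18.5,98,0,0,0,56,60,18.5,98,0,0,0,59.7,60,18.5,98,30,0,0,59.7,60,18.5,98,55,0,0,59.7,60,18.5,98,72,0,0,59.7,60,18.5,98,76,0,0,59.7,60]'
python3 -m jog '[0,0,0,0,0,0,60,0,0,0,0,0,0,60]'
```

```text
time_s: 29.15
tcp_pos: [0.479, 0.1187, 0.0099]
orientation: [3.141, 0.004, 0.007]
wrist_force: [0.2, -0.5, 0.5]
grip_width: 0.646
gripper_force: 0.0
time_s: 29.35
tcp_pos: [0.4811, 0.119, 0.0124]
orientation: [-3.141, -0.001, 0.006]
wrist_force: [0.0, 0.2, 0.0]
grip_width: 0.643
gripper_force: 0.0
```

```bash
python3 -m jog '[8,1,0,0,0,0,60,18,1,0,0,0,0,60,30,1,0,0,0,0,60,42,1,0,0,0,0,60,55,1,0,0,0,0,60,68,1,0,0,0,0,60,81,1,0,0,0,0,60,94,1,0,0,0,0,60,107,1,0,0,0,0,60,120,1,0,0,0,0,60,130,1,0,0,0,0,60,136,1,0,0,0,0,60]'
python3 -m jog '[3,0,0,0,0,0,60,3,0,0,0,0,0,60,-20,0,0,0,0,0,60,-50,0,-10,0,0,0,60,-90,0,-60,0,0,0,60,-135,0,-110,0,0,0,60,-180,0,-110,0,0,0,60,-180,0,-110,0,0,0,60]'
python3 - <<'E'
from h import *
for cam in("top","scene"):
  im=snap(cam,cam+"11")
  for n in("lap_small","lap_medium","lap_large","mate_small","mate_medium","mate_large"):
   for q in silhouettes(cam,n)[:3]:
    ys,xs=np.nonzero(q["region"]);print(cam,n,round(q["confidence"],2),px2w(cam,(xs.mean(),ys.mean()),.016)[:2].round(4))
t=cv2.imread("pics/top11.png")[70:250,70:390]
cv2.imwrite("pics/t11.png",cv2.resize(t,(800,450),interpolation=cv2.INTER_CUBIC))
E
```

```text
time_s: 30.55
tcp_pos: [0.6112, 0.1189, 0.0115]
orientation: [-3.142, 0.014, 0.006]
wrist_force: [-10.5, 0.8, 7.3]
grip_width: 0.65
gripper_force: 8.1
time_s: 31.35
tcp_pos: [0.434, 0.1178, 0.1239]
orientation: [-3.14, -0.0, 0.006]
wrist_force: [0.2, -0.6, -0.2]
grip_width: 0.643
gripper_force: 0.0
top lap_medium 0.58 [0.6535 0.0027]
top lap_large 0.59 [0.6549 0.1186]
top mate_small 0.59 [ 0.7776 -0.1138]
top mate_small 0.5 [0.716  0.0022]
top mate_medium 0.86 [0.7723 0.0026]
top mate_large 0.91 [0.7627 0.1151]
scene lap_small 0.66 [ 0.6441 -0.1097]
scene lap_medium 0.88 [0.6553 0.0055]
scene lap_large 0.79 [0.6535 0.1199]
scene mate_small 0.66 [ 0.4828 -0.3779]
scene mate_small 0.48 [ 0.7528 -0.1189]
scene mate_medium 0.76 [0.7688 0.0051]
scene mate_large 0.82 [0.7625 0.1173]
```

View pics/t11.png

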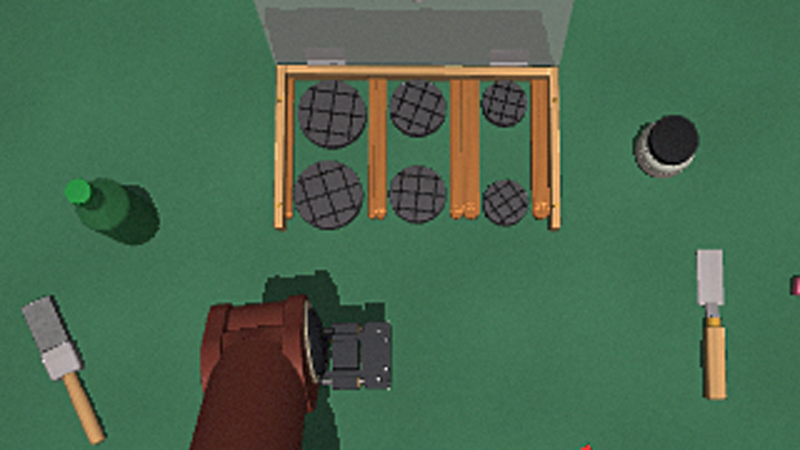

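View pics/scene11.png

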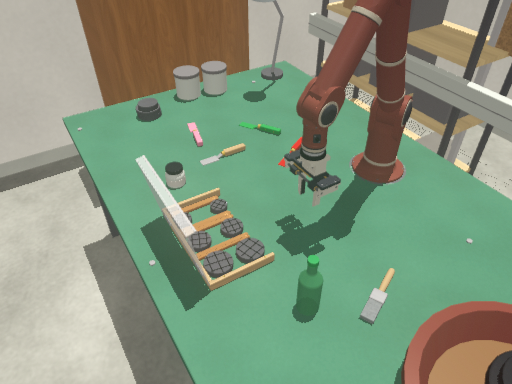

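All three laps are in their rows, the cover is open, and the scraper lies flat at (712,325) in the crop. The bystanders are unmoved. The large lap is only about 7 mm inside (rear edge at (328,229), level with the wall end) and the small one not much more, so I nudge both a bit deeper.

```bash
python3 -m jog '[45,0,40,0,0,0,60,90,0,80,0,0,0,60,120,0,105,0,0,0,60,130,0,112,0,0,0,60,145,0,112,0,0,0,60,160,0,112,0,0,0,60,172,0,112,0,0,0,60,180,0,112,0,0,0,60,185,0,112,0,0,0,60,189,0,112,0,0,0,60,189,0,112,0,0,0,60,189,0,112,0,0,0,60]'
python3 -m jog '[-25,0,0,0,0,0,60,-55,0,-10,0,0,0,34,-75,40,-50,0,0,0,34,-75,90,-50,0,0,0,34,-75,140,-50,0,0,0,34,-75,190,-50,0,0,0,34,-75,231,-50,0,0,0,34,-75,231,-20,0,0,0,34,-70,231,-3,0,0,0,34,-60,231,0,0,0,0,34,-60,231,0,0,0,0,34]'
python3 -c "
from rig import observe;s=observe();print(s['tcp_pos'],s['orientation'],s['grip_width']*93)"
```

```text
time_s: 33.25
tcp_pos: [0.618, 0.1189, 0.0087]
orientation: [3.141, 0.016, 0.006]
wrist_force: [-9.9, -0.7, 6.8]
grip_width: 0.646
gripper_force: 6.1
time_s: 34.35
tcp_pos: [0.5686, -0.112, 0.0095]
orientation: [-3.141, -0.002, 0.007]
wrist_force: [-0.6, 0.4, 0.4]
grip_width: 0.368
gripper_force: 0.0
[ 0.5685912  -0.11199558  0.00954426] [-3.14144556e+00 -1.75986760e-03  6.78164008e-03] 34.18084455402108
```

```bash
python3 -m jog '[10,1.5,-3,0,0,0,34,22,1.5,-3,0,0,0,34,32,1.5,-3,0,0,0,34,40,1.5,-3,0,0,0,34,46,1.5,-3,0,0,0,34,50,1.5,-3,0,0,0,34,54,1.5,-3,0,0,0,34,54,1.5,-3,0,0,0,34]'
python3 -m jog '[-25,0,0,0,0,0,34,-55,0,-10,0,0,0,34,-90,0,-60,0,0,0,34,-135,-20,-110,0,0,0,34,-180,-40,-110,0,0,0,34,-180,-40,-110,0,0,0,34]'
python3 - <<'E'
from h import *
for cam in("top","scene"):
  im=snap(cam,cam+"12")
  for n in("lap_small","lap_medium","lap_large","mate_large","water_bottle","powder_jar"):
   for q in silhouettes(cam,n)[:2]:
    ys,xs=np.nonzero(q["region"]);print(cam,n,round(q["confidence"],2),px2w(cam,(xs.mean(),ys.mean()),.016)[:2].round(4))
t=cv2.imread("pics/top12.png")[70:250,70:390]
cv2.imwrite("pics/t12.png",cv2.resize(t,(800,450),interpolation=cv2.INTER_CUBIC))
E
```

```text
time_s: 35.15
tcp_pos: [0.6182, -0.1139, 0.0125]
orientation: [-3.141, 0.006, 0.005]
wrist_force: [-5.8, -0.2, 4.4]
grip_width: 0.362
gripper_force: 3.2
time_s: 35.75
tcp_pos: [0.4383, -0.0735, 0.1243]
orientation: [-3.141, -0.002, 0.006]
wrist_force: [0.9, -1.3, -0.2]
grip_width: 0.365
gripper_force: 0.0
top lap_small 0.84 [ 0.6508 -0.1118]
top lap_large 0.84 [0.6589 0.1197]
top lap_large 0.55 [0.9074 0.0082]
top mate_large 0.94 [0.7619 0.1152]
top water_bottle 0.73 [0.6336 0.396 ]
top powder_jar 0.68 [ 0.7187 -0.3304]
scene lap_small 0.62 [ 0.6519 -0.1113]
scene lap_medium 0.73 [0.6547 0.0059]
scene lap_large 0.9 [0.659  0.1204]
scene mate_large 0.79 [0.7631 0.1176]
scene water_bottle 0.68 [0.5835 0.3345]
scene water_bottle 0.64 [0.7673 0.0066]
scene powder_jar 0.85 [ 0.7029 -0.3536]
```

View pics/t12.png

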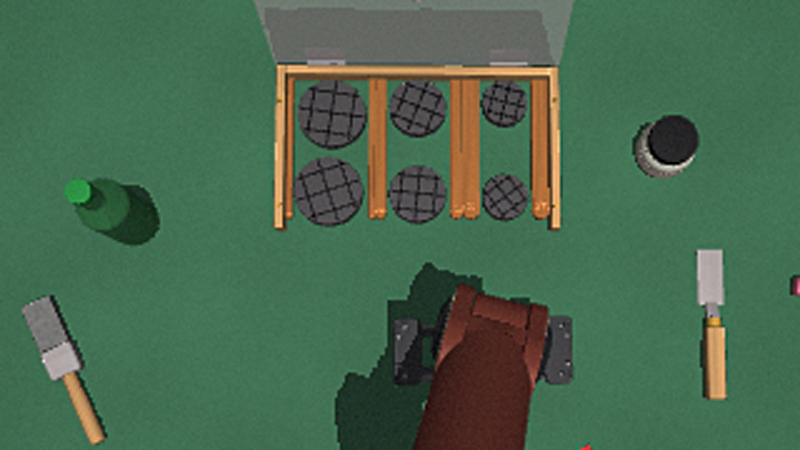

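All three laps are now inside: rear edges at rows 226, 223 and 220, against the wall ends at 229. The cover is open, the scraper is flat, the bystanders are untouched and the arm is clear.

```bash
python3 -c "
from rig import job_done;print(job_done())"
```

```text
the job is handed in; nothing more can be done
None
```

I handed the job in after about 36 s: all three laps are fully inside their rows in front of their twins, the cover stands open, the scraper lies flat on the bench, and the bottle, jar and brush are untouched.

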